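Push the glaze samples into the sample board

TASK

Two loose glaze-sample discs lie on the wooden sample board. Push each one across the board with the fingertips until it drops into one of the two empty recesses, one disc to a recess, so that both lie flat and fully down. Never lift the discs off the board; leave the sample that is already seated in its recess, and do not disturb the mug, jar, vase and brush standing around.

Things in the scene. Friction and masses are not known exactly. Their poses are not given: they have to be found in the camera images.
- board: fixed wooden sample board, 250 mm (its x) by 320 mm (its y), 24 mm thick; its flat top is 24 mm above the table. Origin: centre of its underside; z up; its y axis runs along the row of recesses, its x axis points from the bare near half to the row of recesses. Three round recesses, diameter 66 mm, 10 mm deep (floor 14 mm above the table, rims bevelled 1 mm), at board x = +55 mm and y = -100, 0 and +100 mm. One holds a seated sample, two are empty
- disc_a: stoneware glaze-sample disc, diameter 60 mm, 9 mm thick with 1.5 mm bevelled edges, about 55 g, pale clay with a white glazed top; it starts lying loose on the bare near half of the board. Origin: centre of its underside, z axis up through the glazed top
- disc_b: stoneware glaze-sample disc, diameter 60 mm, 9 mm thick with 1.5 mm bevelled edges, about 55 g, pale clay with a white glazed top; it starts lying loose on the bare near half of the board. Origin: centre of its underside, z axis up through the glazed top. Same as disc_a; either disc may go into either empty recess
- seated: a third disc of the same make and size, already lying in one of the three recesses, its top 1 mm below the board's top. Origin: centre of its underside
- dot_a: thin grey felt dot, diameter 30 mm, under 1 mm thick, marking the middle of the floor of one empty recess. Origin: centre of that recess, on its floor, 14 mm above the table. A seated disc's origin comes to rest at this height, its top 1 mm below the board's top, with 3 mm of play all round
- dot_b: the same felt dot in the middle of the other empty recess; origin as for dot_a
- mug: stoneware mug, outer radius 41 mm, 90 mm high, standing on the table beside the board; leave alone. Origin: centre of its underside
- jar: closed glass jar, radius 32 mm, 85 mm high, standing on the table beside the board; leave alone. Origin: centre of its underside
- vase: slim stoneware cylinder vase, radius 38 mm, 170 mm high, standing on the table beside the board; leave alone. Origin: centre of its underside
- brush: paint brush lying on the table between the board and the mug; leave alone. Origin: on its underside, long axis x
Not all that is in view belongs to the job. What is shaped like the disc_a but yellow is not meant.

How it is judged (in metres and radians):
At the end, for the whole second after the job is handed in: Both loose discs lie in the two empty recesses, one in each: within 6 mm of the recess centre, underside within 3 mm of the recess floor, tilted less than 0.06 rad, at rest; the third sample still in its own recess (moved less than 10 mm) (((horizontal distance between disc_a and dot_a below 0.006 m and z of disc_a in the frame of dot_a below 0.003 m and horizontal distance between disc_b and dot_b below 0.006 m and z of disc_b in the frame of dot_b below 0.003 m) or (horizontal distance between disc_a and dot_b below 0.006 m and z of disc_a in the frame of dot_b below 0.003 m and horizontal distance between disc_b and dot_a below 0.006 m and z of disc_b in the frame of dot_a below 0.003 m)) and angle between each of disc_a, disc_b's own z axis and vertical below 0.06 rad and linear speed of each of disc_a, disc_b below 0.01 m/s and distance of seated from where it was at the start of the episode below 0.01 m); the robot touches nothing.
It fails at once if a loose disc is lifted off the board (more than 7 mm above its top) or stood on edge (z of any of disc_a, disc_b in the frame of board above 0.031 m or angle between any of disc_a, disc_b's own z axis and vertical above 0.6 rad).
It fails at once if the seated sample is taken out of its recess (moved more than 10 mm) (distance of seated from where it was at the start of the episode above 0.01 m).
It fails at once if a bystander (mug, jar, vase, brush) is moved more than 25 mm (distance of any of mug, jar, vase, brush from where it was at the start of the episode above 0.025 m).
It also fails if it takes over 48 s, if anything falls off the work surface, if the arm or the gripper's body presses on something with over 40 N, if the wrist force passes 120 N, or if a joint passes its speed limit or range.

ROBOT

A 6-joint arm with a two-finger parallel gripper is mounted at the origin on the work surface. World frame = base frame: x ahead of the robot, y to its left, z up, the work surface at z = 0. Lengths are in mm, angles in rad, forces in N, time in s.
With the tool pointing down it reaches from about 350 to 775 mm from the base axis. Payload 7.3 kg.
Tool frame: the origin (TCP) lies between the finger pads; the fingertips stand 17 mm ahead of it and the grasp point (between the pads) lies 2 mm behind it; x points along the fingers, z is the direction in which the jaws open and shut, and the axes are right-handed (so a half turn about x gives the same grasp; the last joint's range is limited). The gripper opens to 92 mm and grips with 3 to 60 N. Pads are 19 mm wide; open, the fingers measure 130 mm over their backs; the gripper's body (75 mm by 190 mm) begins 47 mm behind the grasp point.
Start: joints at [-1.323, 0.342, 1.524, -0, 1.275, -0.146], TCP at [201.466, -484.825, 243.741] pointing down, gripper open.
Joint ranges: [-2.53, 2.53], [-0.77, 2.02], [0.04, 2.7], [-1, 4.14], [0.28, 2.66], [-3.11, 3.11]. Speed limits (rad/s): [2.57, 2.57, 3.14, 3.14, 3.14, 3.14].

INTERFACE

Orientations are given as a 3x3 rotation matrix whose columns are the frame's x, y, z axes.
In Python, from workcell import get_obs, capture, camera_info, sign_off gives the robot as it stands.
- The arm moves only by the shell command python3 -m handwheel 'ROWS' [FORCE]. ROWS is JSON, one flat list of numbers, 7 for each row, row after row: the shift along the tool's x, y, z in m, then the turn, a rotation vector about the tool's x, y, z in rad, then the opening, from 0 (shut) to 1 (fully open). In form: [dx, dy, dz, ax, ay, az, claw, dx, dy, dz, ax, ay, az, claw, ...]. A call has 1 to 10 rows; each row is the pose to reach, as a shift and turn from the pose commanded when the call began, along the tool's axes at that moment; what a row does not reach only later rows make up. A row lasts 1/8 s, in which the tool goes at most 62.5 mm and 10.7 degrees, less where a joint would pass 70% of its speed; a pose out of reach is approached as far as the arm can. A call with a gripper value outside its range is refused whole. The fingers move at their own pace and stop on an object; FORCE is the grip in N (left out, the last holds). Time passes only in rows, so rows that repeat a pose let the fingers close. It gives the time, the measured TCP pose, the force and the opening at its end, in the units of the state.
- get_obs(): the state, without advancing time (a new reading comes with each control period).
- capture(name): name is "side" or "top"; returns (picture, depth): 384x512x3 uint8, red, green, blue; 384x512 float32, mm along the optical axis (not along the pixel's ray), 0 where there is no reading.
- camera_info(name): a dict with "mtx" (3x3 intrinsics, pixels), "position" and "rotation" of the camera in the world. Camera axes: x right, y down, z forward; pixel columns grow to the right and rows downward; lengths in mm; the calibration is good to about 2 mm. A picture is of the moment at which its call begins. camera_info takes no time and is no camera call.
- sign_off(): hands the job in, once; it reports no verdict.
The state is a dict: "time_s": time; "qpos": joint angles; "joint_velocities": joint speeds; "effort": joint torques, N m; "eef_pos": TCP position; "tool_rot": TCP orientation; "wrist_force": force on the tool from outside, world axes, zero at the start; "moment": the same for the moment, N m; "opening": finger opening in mm.
Only numpy, scipy, OpenCV 4.12 (cv2) and the standard library are available. Lean on these libraries where they do the work, as an engineer would, in place of code of your own. Each camera call takes 0.05 s, during which the arm holds its last target. There are 200 camera calls.

## Working session

There is one attempt and no reset: what is moved stays moved. The work goes in short steps, Python scripts to look and compute and a shell command to move; the robot and the scene stay as the last step left them, time stands still between calls to the robot, and variables do not carry over. Pictures are saved under pics/ and viewed, about 8 in all and at most 12, crops included, and the job is handed in when it is done.

```bash
mkdir -p pics; python3 - <<'E'
from workcell import *
import cv2,numpy as np
o=get_obs();print(o['time_s'],o['eef_pos'],np.round(o['tool_rot'],3).tolist(),o['opening'])
for n in('top','side'):
    p,d=capture(n);cv2.imwrite(f'pics/{n}0.png',p[...,::-1]);np.save(f'{n}0.npy',d)
    c=camera_info(n);print(n,np.round(c['mtx'],1).tolist(),np.round(c['position'],1),np.round(c['rotation'],3).tolist())
E
```

```text
0.0 [ 201.36423355 -484.41744048  243.03994019] [[-0.0, 0.923, 0.384], [0.002, 0.384, -0.923], [-1.0, 0.0, -0.002]] 91.64801360934398
top [[402.3, 0.0, 251.8], [0.0, 402.3, 186.3], [0.0, 0.0, 1.0]] [ 408.9   16.5 1191.2] [[0.002, -0.994, 0.107], [-1.0, -0.005, -0.03], [0.03, -0.107, -0.994]]
side [[485.5, 0.0, 249.1], [0.0, 485.5, 186.4], [0.0, 0.0, 1.0]] [108.2 935.1 773.6] [[-0.915, -0.245, 0.322], [-0.404, 0.521, -0.752], [0.016, -0.818, -0.575]]
```

View pics/top0.png

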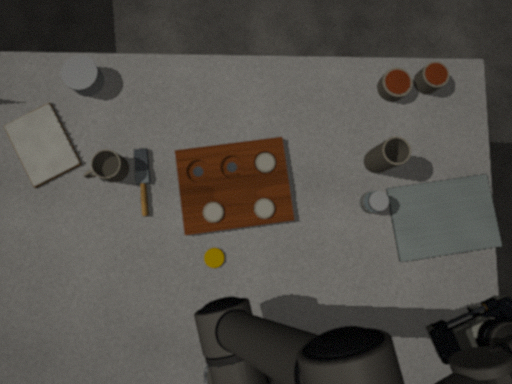

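View pics/side0.png

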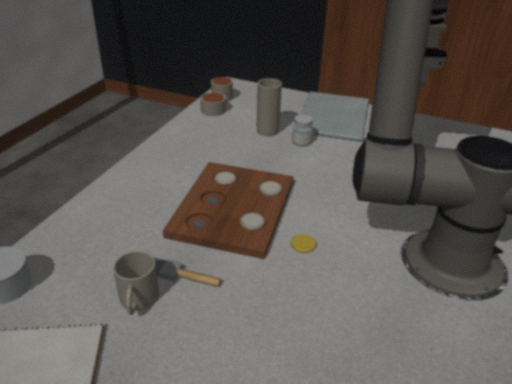

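The top view shows these things that could be taken for a loose disc:
- Whitish discs on the near half of the board at (213,212) and (264,208). These are the loose ones.
- The seated sample at (265,162), in the row of recesses.
- The yellow disc at (214,258) on the table, a decoy.
- The grey cylinder at (80,73), the pale jar lid at (378,202) and the red-filled cups, none of which are on the board.

The empty recesses with grey dots are at (199,171) and (231,166).

```bash
cat >h.py <<'E'
from workcell import *
import cv2,numpy as np
def cast(n,uv,z):
    c=camera_info(n);K=np.array(c['mtx']);R=np.array(c['rotation']);p=np.array(c['position'])
    r=R@np.linalg.inv(K)@np.array([uv[0],uv[1],1.]);return (p+r*(z-p[2])/r[2])[:2]
def project(n,P):
    c=camera_info(n);v=np.array(c['mtx'])@np.array(c['rotation']).T@(np.array(P)-np.array(c['position']));return v[:2]/v[2]
def blobs(m,lo=30,hi=1000):
    k,l,s,c=cv2.connectedComponentsWithStats(m.astype(np.uint8));return [(c[i],s[i][4],s[i][:4]) for i in range(1,k) if lo<s[i][4]<hi]
def board(p,n):  # brown mask -> corners
    h=cv2.cvtColor(p,cv2.COLOR_RGB2HSV);m=((h[...,0]<14)&(h[...,1]>120)&(h[...,2]>40)).astype(np.uint8)
    cs=cv2.findContours(m,cv2.RETR_EXTERNAL,cv2.CHAIN_APPROX_NONE)[0]
    return [c for c in cs if 3000<cv2.contourArea(c)<20000],h
def discs(n,p,roi,z=33):
    h=cv2.cvtColor(p,cv2.COLOR_RGB2HSV);x0,y0,x1,y1=roi
    m=np.zeros(h.shape[:2],bool);m[y0:y1,x0:x1]=((h[...,1]<95)&(h[...,2]>105))[y0:y1,x0:x1]
    return [(np.round(c,1),a,np.round(cast(n,c,z),1)) for c,a,_ in blobs(m)]
def report():
    o=get_obs();print('t',round(o['time_s'],2),'tcp',np.round(o['eef_pos'],1),'F',np.round(o['wrist_force'],1),'open',round(o['opening'],1));return o
E
python3 - <<'E'
from h import *
for n,roi in(('top',(182,142,290,230)),('side',(180,165,290,245))):
    p=cv2.imread(f'pics/{n}0.png')[...,::-1].copy();d=np.load(f'{n}0.npy')
    cs,h=board(p,n)
    for c in cs:
        r=cv2.minAreaRect(c);q=cv2.approxPolyDP(cv2.convexHull(c),6,True)[:,0]
        print(n,cv2.contourArea(c),[(u.tolist(),np.round(cast(n,u,24),0).tolist()) for u in q])
    for b in discs(n,p,roi): print(n,b)
    x0,y0,x1,y1=roi;g=cv2.resize(p[y0-5:y1+40,x0-5:x1+5],None,fx=5 if n=='top' else 4,fy=5 if n=='top' else 4,interpolation=cv2.INTER_CUBIC)[:600,:800]
    if n=='top':cv2.imwrite('pics/crop0.png',g[...,::-1])
    for nm,uv,z in(('mug',(107,166),90),('jar',(379,202),85),('vase',(397,151),170)):
        if n=='top':print(nm,np.round(cast(n,uv,z)))
p=cv2.imread('pics/top0.png')[...,::-1].copy();h=cv2.cvtColor(p,cv2.COLOR_RGB2HSV)
for u,v in((199,171),(231,167),(265,162),(213,212),(245,205)):print(u,v,h[v,u])
E
```

```text
top 8967.5 [([281, 138], [679.0, -105.0]), ([293, 219], [440.0, -138.0]), ([186, 234], [396.0, 170.0]), ([175, 152], [635.0, 207.0])]
top (array([197. , 143.9]), np.int32(149), array([657.7, 141.7]))
top (array([265. , 161.9]), np.int32(226), array([605.7, -56.7]))
top (array([263.8, 207.9]), np.int32(253), array([471.5, -52.9]))
top (array([212.5, 211.6]), np.int32(260), array([460.3,  94.4]))
top (array([275.1, 227.6]), np.int32(118), array([415.1, -85.5]))
mug [582. 380.]
jar [ 486. -371.]
vase [ 614. -393.]
side 7613.5 [([209, 164], [677.0, -98.0]), ([291, 178], [439.0, -131.0]), ([262, 256], [392.0, 190.0]), ([165, 236], [624.0, 223.0])]
side 9222.0 [([511, 0], [-122.0, -2539.0]), ([511, 129], [-119.0, -711.0]), ([415, 111], [188.0, -709.0]), ([449, 0], [224.0, -2358.0])]
side 5278.0 [([385, 0], [575.0, -2175.0]), ([371, 102], [344.0, -714.0]), ([320, 91], [538.0, -726.0]), ([328, 0], [883.0, -2014.0])]
side (array([188.6, 178. ]), np.int32(554), array([686.8,   0.8]))
side (array([268.1, 168.3]), np.int32(363), array([ 510. , -136.3]))
side (array([224.5, 177.5]), np.int32(204), array([600.1, -42.8]))
side (array([270.1, 187.2]), np.int32(236), array([470.7, -53. ]))
side (array([283.6, 228.6]), np.int32(420), array([378.6,  91. ]))
side (array([251.8, 220.3]), np.int32(301), array([459.3,  94.4]))
199 171 [105  24  63]
231 167 [105  24  63]
265 162 [ 18  35 123]
213 212 [ 24  31 122]
245 205 [ 14 206  78]
```

View pics/crop0.png

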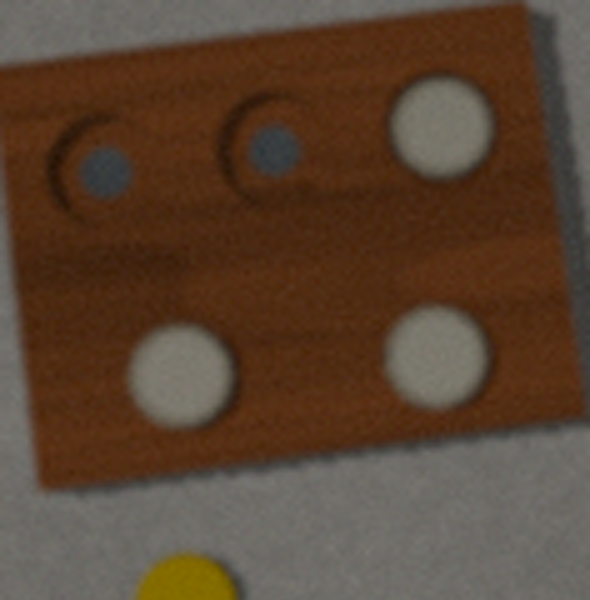

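The crop confirms the choice: two loose whitish discs on the near half and two recesses with grey dots. The third recess is filled by the seated sample, and the yellow disc is off the board. My plan is to part-open the fingers into a two-point cradle and push each disc to its recess along a straight line.

```bash
cat >>h.py <<'E'
def dots(n,p,roi):
    h=cv2.cvtColor(p,cv2.COLOR_RGB2HSV);x0,y0,x1,y1=roi;m=np.zeros(h.shape[:2],bool)
    m[y0:y1,x0:x1]=((h[...,0]>85)&(h[...,0]<130)&(h[...,1]<70))[y0:y1,x0:x1]
    return [(np.round(c,1),a,np.round(cast(n,c,14.7),1)) for c,a,_ in blobs(m,15,120)]
def shift(P,yaw_deg=None):
    """tool-axes shift (m) to world TCP P, and turn about tool x so tool y points along yaw"""
    o=get_obs();R=np.array(o['tool_rot']);s=R.T@(np.array(P)-o['eef_pos'])/1000
    a=np.degrees(np.arctan2(R[1,1],R[0,1]));print('yaw now',round(a,2),'shift',np.round(s,4),'ax',None if yaw_deg is None else round(-np.radians(yaw_deg-a),4))
E
python3 - <<'E'
from h import *
for n,roi in(('top',(185,155,245,185)),('side',(180,188,230,232))):
    p=cv2.imread(f'pics/{n}0.png')[...,::-1].copy()
    for b in dots(n,p,roi):print(n,b)
print('seated',cast('top',(265,161.9),23),cast('side',(224.5,177.5),23))
for D,T in (((471,-53),(591,41)),((460,94.4),(578,140))):
    v=np.subtract(T,D);u=v/np.hypot(*v);print('dir',np.degrees(np.arctan2(u[1],u[0])),'start',np.array(D)-62*u)
shift((422,-91,110),38.1)
E
```

```text
top (array([231.2, 166.7]), np.int32(35), array([593.7,  42. ]))
top (array([197.9, 171. ]), np.int32(34), array([580.4, 139.9]))
side (array([198.8, 223.3]), np.int32(24), array([580.8, 139. ]))
seated [607.4170899  -57.36839659] [606.70469781 -56.05407877]
dir 38.072781873990834 start [422.19186068 -91.23304247]
dir 21.128559860607087 start [402.16801364  72.05136798]
yaw now 22.56 shift [ 0.1336  0.3547 -0.2786] ax -0.2711
```

```bash
python3 -m handwheel '[0.134,0.355,-0.279,-0.27,0,0,0.33, 0.134,0.355,-0.279,-0.27,0,0,0.33, 0.134,0.355,-0.279,-0.27,0,0,0.33, 0.134,0.355,-0.279,-0.27,0,0,0.33, 0.134,0.355,-0.279,-0.27,0,0,0.33, 0.134,0.355,-0.279,-0.27,0,0,0.33, 0.134,0.355,-0.279,-0.27,0,0,0.33, 0.134,0.355,-0.279,-0.27,0,0,0.33, 0.134,0.355,-0.279,-0.27,0,0,0.33, 0.134,0.355,-0.279,-0.27,0,0,0.33]'
python3 - <<'E'
from h import *
report();shift((471.1-65*.791,-53-65*.611,44),37.7)
p,_=capture('top');q,_=capture('side')
for n,i,r in(('top',p,(182,146,285,228)),('side',q,(210,170,285,240))):
    print(n,[b for b in discs(n,i,r) if 100<b[1]<330])
E
```

```text
time_s: 1.35
eef_pos: [422.0, -91.4, 109.7]
tool_rot: [[-0.0, 0.787, 0.616], [-0.0, 0.616, -0.787], [-1.0, -0.0, -0.0]]
wrist_force: [0.0, -0.1, 0.3]
opening: 30.5
t 1.35 tcp [422.  -91.4 109.7] F [ 0.  -0.1  0.3] open 30.5
yaw now 38.05 shift [ 0.0657 -0.0026 -0.0004] ax 0.0061
top [(array([265. , 161.9]), np.int32(253), array([605.7, -56.6])), (array([259.1, 206.2]), np.int32(118), array([476.3, -39.5])), (array([212.4, 211.9]), np.int32(294), array([459.5,  94.8]))]
side [(array([224.6, 177.5]), np.int32(215), array([599.9, -43.2])), (array([269.9, 187.3]), np.int32(244), array([470.9, -52.6])), (array([251.8, 220.2]), np.int32(313), array([459.3,  94.1])), (array([280.8, 229.6]), np.int32(163), array([383.2,  97.4]))]
```

```bash
python3 -m handwheel '[0.033,-0.0026,-0.0004,0.006,0,0,0.33, 0.0657,-0.0026,-0.0004,0.006,0,0,0.33, 0.0657,-0.0026,-0.0004,0.006,0,0,0.33, 0.0657,-0.0026,-0.0004,0.006,0,0,0.33]' | head -2
python3 -m handwheel '[0,0.012,0,0,0,0,0.33, 0,0.024,0,0,0,0,0.33, 0,0.034,0,0,0,0,0.33, 0,0.044,0,0,0,0,0.33, 0,0.054,0,0,0,0,0.33, 0,0.064,0,0,0,0,0.33, 0,0.074,0,0,0,0,0.33, 0,0.084,0,0,0,0,0.33, 0,0.094,0,0,0,0,0.33, 0,0.1,0,0,0,0,0.33]'
cat >look.py <<'E'
import sys
from h import *
o=report();q,_=capture('side');p,_=capture('top')
for n,i,r in(('top',p,(182,146,285,228)),('side',q,(180,168,285,240))):
    print(n,[b for b in discs(n,i,r) if 100<b[1]<330]);
x=lambda i,a:cv2.resize(i[150:260,160:300],None,fx=4,fy=4,interpolation=cv2.INTER_CUBIC)
cv2.imwrite(f'pics/{sys.argv[1]}.png',x(q,0)[...,::-1]);cv2.imwrite(f'pics/{sys.argv[1]}t.png',p[120:250,150:310,::-1])
E
python3 look.py a1
```

```text
time_s: 1.95
eef_pos: [420.1, -92.9, 44.9]
time_s: 3.2
eef_pos: [499.6, -30.7, 44.0]
tool_rot: [[0.0, 0.791, 0.612], [-0.0, 0.612, -0.791], [-1.0, 0.0, 0.0]]
wrist_force: [0.1, 0.2, 0.2]
opening: 30.3
t 3.2 tcp [499.6 -30.7  44. ] F [0.1 0.2 0.2] open 30.3
top [(array([265.1, 160.6]), np.int32(226), array([609.6, -56.9])), (array([212.3, 211.7]), np.int32(311), array([460.,  95.]))]
side [(array([224.6, 177.5]), np.int32(210), array([599.9, -43.1])), (array([244.3, 191.2]), np.int32(246), array([525. ,  -7.5])), (array([251.8, 220.3]), np.int32(314), array([459.3,  94.3])), (array([280.8, 229.6]), np.int32(163), array([383.2,  97.3]))]
```

View pics/a1.png

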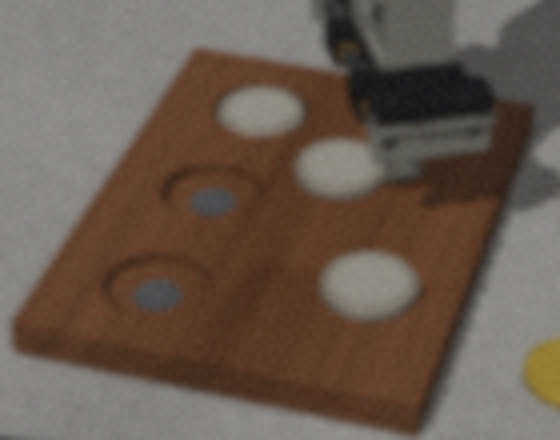

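The side view shows the disc at crop (338,168), held in the cradle and heading for the middle recess at (212,200). It has about 83 mm to go and is on line.

```bash

python3 -m handwheel '[0,0.010,0,0,0,0,0.33, 0,0.020,0,0,0,0,0.33, 0,0.030,0,0,0,0,0.33, 0,0.038,0,0,0,0,0.33, 0,0.046,0,0,0,0,0.33, 0,0.052,0,0,0,0,0.33, 0,0.058,0,0,0,0,0.33, 0,0.064,0,0,0,0,0.33, 0,0.070,0,0,0,0,0.33, 0,0.074,0,0,0,0,0.33]' | grep -v rot
python3 -m handwheel '[0,0.003,0,0,0,0,0.33, 0,0.006,0,0,0,0,0.33, 0,0.009,0,0,0,0,0.33, 0,0.009,0,0,0,0,0.33]' | grep -v rot
python3 look.py a2
```

```text
time_s: 4.55
eef_pos: [557.9, 14.3, 44.0]
wrist_force: [-0.9, -0.7, 1.2]
opening: 30.1
time_s: 5.05
eef_pos: [565.0, 19.7, 44.0]
wrist_force: [-0.0, 0.2, 0.3]
opening: 30.5
t 5.05 tcp [565.   19.7  44. ] F [-0.   0.2  0.3] open 30.5
top []
side [(array([213.3, 198.4]), np.int32(241), array([583.9,  54.7])), (array([251.9, 220.3]), np.int32(311), array([459. ,  94.4])), (array([280.8, 229.8]), np.int32(162), array([383.1,  97.8]))]
```

View pics/a2.png

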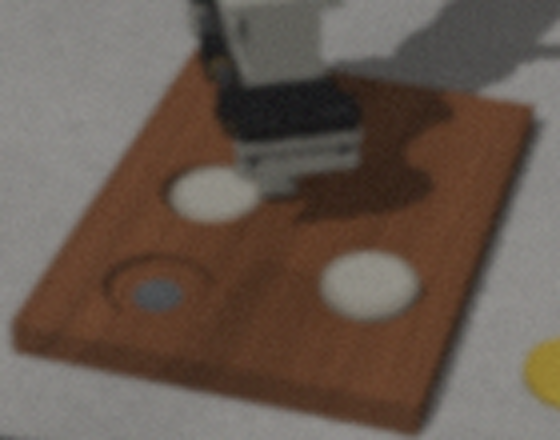

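The disc appears to have dropped in, at crop (212,193), and the force has gone. I'll back off, rise and check from above.

```bash

python3 -m handwheel '[0,-0.015,0,0,0,0,0.33, -0.05,-0.04,0,0,0,0,0.33, -0.065,-0.1,0,0,0,0,0.33, -0.065,-0.16,0,0,0,0,0.33, -0.065,-0.2,0,0,0,0,0.33, -0.065,-0.2,0,0,0,0,0.33]' | grep -v rot
python3 look.py a3; python3 - <<'E'
from h import *
print(cast('side',project('side',(593.7,41.7,23)),33), 'side expects; seat cast33 of R0')
print(cast('top',project('top',(593.7,41.7,23)),33))
shift((459.6-65*.9367,94.5-65*.35,109),20.5)
E
```

```text
time_s: 5.9
eef_pos: [403.7, -103.8, 109.1]
wrist_force: [0.2, -0.5, 0.3]
opening: 30.5
t 5.9 tcp [ 403.7 -103.8  109.1] F [ 0.2 -0.5  0.3] open 30.5
top [(array([264.8, 162. ]), np.int32(251), array([605.4, -56.2])), (array([231.3, 167.3]), np.int32(262), array([589.3,  41.5])), (array([212.1, 211.9]), np.int32(291), array([459.5,  95.5]))]
side [(array([270.4, 170.1]), np.int32(161), array([ 500.7, -130.6])), (array([224.6, 177.4]), np.int32(211), array([600.1, -43.3])), (array([213.4, 198.3]), np.int32(247), array([583.8,  54.2])), (array([251.8, 220.3]), np.int32(316), array([459.1,  94.6])), (array([280.8, 229.6]), np.int32(165), array([383.3,  97.4]))]
[587.23208872  53.60272185] side expects; seat cast33 of R0
[592.11822926  41.48439347]
yaw now 37.6 shift [ 0.0002  0.1006 -0.1431] ax 0.2984
```

```bash

python3 -m handwheel '[0,0.05,-0.07,0.15,0,0,0.33, 0,0.1006,-0.1431,0.298,0,0,0.33, 0,0.1006,-0.1431,0.298,0,0,0.33, 0,0.1006,-0.1431,0.298,0,0,0.33, 0,0.1006,-0.1431,0.298,0,0,0.33, 0.033,0.1006,-0.1431,0.298,0,0,0.33, 0.065,0.1006,-0.1431,0.298,0,0,0.33, 0.065,0.1006,-0.1431,0.298,0,0,0.33]' | grep -v force
python3 -m handwheel '[0,0.012,0,0,0,0,0.33, 0,0.024,0,0,0,0,0.33, 0,0.034,0,0,0,0,0.33, 0,0.044,0,0,0,0,0.33, 0,0.054,0,0,0,0,0.33, 0,0.064,0,0,0,0,0.33, 0,0.074,0,0,0,0,0.33, 0,0.084,0,0,0,0,0.33, 0,0.084,0,0,0,0,0.33]'|grep -v rot
python3 look.py b1
```

```text
time_s: 7.0
eef_pos: [398.2, 70.8, 42.8]
tool_rot: [[-0.003, 0.937, 0.35], [-0.0, 0.35, -0.937], [-1.0, -0.003, -0.001]]
opening: 30.6
time_s: 8.12
eef_pos: [478.1, 101.9, 44.0]
wrist_force: [-0.4, -0.8, -0.1]
opening: 30.3
t 8.12 tcp [478.1 101.9  44. ] F [-0.4 -0.8 -0.1] open 30.3
top [(array([264.8, 162. ]), np.int32(264), array([605.5, -56.3])), (array([231.3, 167.2]), np.int32(272), array([589.4,  41.3]))]
side [(array([274.5, 170.2]), np.int32(113), array([ 490.1, -135.1])), (array([213.4, 198.3]), np.int32(248), array([583.7,  54.3])), (array([225.9, 221.8]), np.int32(171), array([513.1, 126. ])), (array([281.5, 229.7]), np.int32(123), array([381.8,  96.9]))]
```

View pics/b1.png

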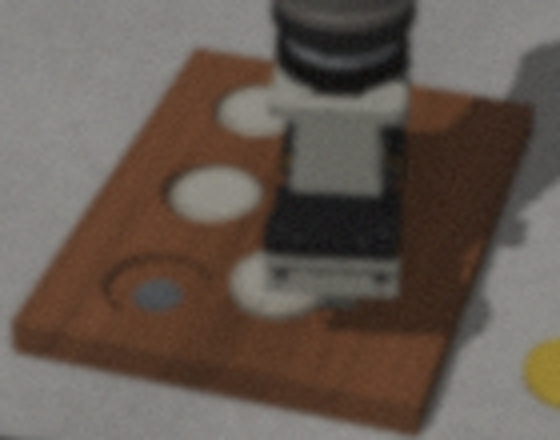

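The second disc, at crop (275,287), is cradled and in line with the empty recess at (157,295). It has about 74 mm to go.

```bash

python3 -m handwheel '[0,0.010,0,0,0,0,0.33, 0,0.020,0,0,0,0,0.33, 0,0.028,0,0,0,0,0.33, 0,0.036,0,0,0,0,0.33, 0,0.042,0,0,0,0,0.33, 0,0.048,0,0,0,0,0.33, 0,0.054,0,0,0,0,0.33, 0,0.060,0,0,0,0,0.33, 0,0.065,0,0,0,0,0.33]' | grep -v rot
python3 -m handwheel '[0,0.003,0,0,0,0,0.33, 0,0.006,0,0,0,0,0.33, 0,0.009,0,0,0,0,0.33, 0,0.01,0,0,0,0,0.33, 0,0.01,0,0,0,0,0.33]' | grep -v rot
python3 look.py b2
python3 -m handwheel '[0,-0.015,0,0,0,0,0.33, -0.05,-0.04,0,0,0,0,0.33, -0.1,-0.09,0,0,0,0,0.33, -0.13,-0.14,0.04,0,0,0,0.33, -0.15,-0.19,0.09,0,0,0,0.33, -0.15,-0.19,0.14,0,0,0,0.33, -0.15,-0.19,0.19,0,0,0,0.33, -0.15,-0.19,0.24,0,0,0,0.33, -0.15,-0.19,0.28,0,0,0,0.33, -0.15,-0.19,0.28,0,0,0,0.33]'|grep -v rot
python3 look.py b3
python3 - <<'E'
from h import *
p,d=capture('top')
c=camera_info('top');K=np.array(c['mtx']);R=np.array(c['rotation'])
for nm,P in(('R0',(591,42,23)),('R1',(579,139,23)),('seat',(607,-57,23)),('board',(490,30,24))):
    u0,v0=project('top',P);v,u=np.mgrid[int(v0)-6:int(v0)+7,int(u0)-6:int(u0)+7];z=d[v,u]
    k=((u-u0)**2+(v-v0)**2<36)&(z>0)
    r=np.stack([u[k],v[k],np.ones(k.sum())]);X=R@(np.linalg.inv(K)@r*z[k])+np.array(c['position'])[:,None]
    A=np.c_[X[0]-P[0],X[1]-P[1],np.ones(k.sum())];s=np.linalg.lstsq(A,X[2],rcond=None)[0]
    print(nm,'tilt',np.round(s[:2],3),'z',round(s[2],1),'std',round(np.std(X[2]),2))
E
```

```text
time_s: 9.35
eef_pos: [538.4, 124.7, 44.0]
wrist_force: [-0.5, -0.7, 0.7]
opening: 30.3
time_s: 9.98
eef_pos: [547.5, 128.1, 44.0]
wrist_force: [-0.2, -0.0, -0.2]
opening: 30.5
t 9.97 tcp [547.5 128.1  44. ] F [-0.2 -0.  -0.2] open 30.5
top [(array([265.1, 161.6]), np.int32(269), array([606.5, -57.1]))]
side [(array([280.9, 229.5]), np.int32(163), array([383.3,  96.9])), (array([198.1, 224. ]), np.int32(184), array([569.5, 161.4]))]
time_s: 11.32
eef_pos: [468.6, -203.3, 193.7]
wrist_force: [-1.4, 0.6, -0.2]
opening: 30.2
t 11.32 tcp [ 468.6 -203.3  193.7] F [-1.4  0.6 -0.2] open 30.2
top [(array([264.9, 161.9]), np.int32(259), array([605.8, -56.4])), (array([231.2, 167.4]), np.int32(271), array([589. ,  41.7])), (array([197.3, 171.7]), np.int32(269), array([575.6, 139.6]))]
side [(array([270.7, 170.1]), np.int32(158), array([ 500. , -130.9])), (array([224.5, 177.5]), np.int32(208), array([600. , -43.1])), (array([213.4, 198.4]), np.int32(244), array([583.6,  54.6])), (array([280.8, 229.6]), np.int32(163), array([383.2,  97.3])), (array([199.7, 221.7]), np.int32(296), array([570.2, 152. ]))]
R0 tilt [-0.052 -0.006] z 21.9 std 2.29
R1 tilt [-0.027 -0.045] z 22.1 std 2.52
seat tilt [-0.054  0.023] z 21.8 std 2.39
board tilt [ 0.017 -0.017] z 23.0 std 2.28
```

View pics/b3.png

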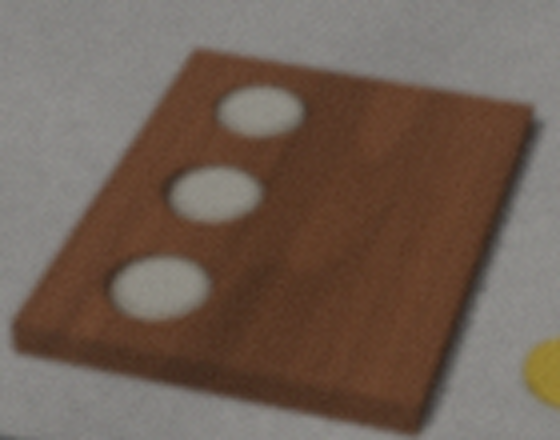

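All three samples look alike and flush, at crop (262,110), (214,194) and (160,288). Both pushed discs are at the seated sample's height (22 mm, with the board reading 23 mm), and the arm is clear.

```bash
python3 -c "from workcell import *;print(sign_off())"
```

```text
the job is handed in; nothing more can be done
None
```

I pushed both loose discs across the board with the part-open fingertips. One went into the middle recess and one into the recess at board y = +100 mm. The job was handed in after about 11.5 s of robot time; no verdict is reported.

- **Height:** the depth image puts both disc tops at about 22 mm. That matches the seated sample (21.8 mm) and is 1 mm below the board as measured (23.0 mm).
- **Position:** both discs lie about 3 mm short of their recess centres, on the near side. That is within the 3 mm of play and the 6 mm limit.
- **Seated sample and force:** the seated sample showed no movement, and the wrist readings I took stayed within about 2 N.
- **Tilt (weak check):** the fits gave about 0.05 rad for both discs, but the seated sample read about 0.06. With about 2.3 mm of depth noise they cannot confirm the 0.06 rad limit. I judged the discs flat by height and by eye.
- **Not measured:** I did not re-measure the mug, jar, vase and brush, but the arm's path stayed well away from them.

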